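Lock the pigment chest: lid, hasp and pin

TASK

The pigment chest is going back into store, so lock it: shut its lid, then swing the steel hasp over from the lid until it lies flat over the staple, and then push the loose locking pin with the red knob through the staple, on top of the hasp, until its knob comes up against the edge of the hasp. The pin may go in from either side, whichever leaves room; leave the spray bottle, the cup, the vials and the mould standing where they are.

Things in the scene. Friction and masses are not known exactly. Their poses are not given: they have to be found in the camera images.
- chest: Plywood chest with steel corner irons, 175 (x) x 180 (y) x 75 mm high, fixed where it stands. Origin: centre of its underside; its x axis points from front (the robot's side) to back, y to its left, z up. The front 72 mm of its top is a fixed deck, top face 75 mm above the table, that carries the steel staple; the rest of the top is the lid.
- staple (a point): Centre of the staple's tunnel: chest x -51, y 0, z +84 mm. The staple is a steel strap bent to an arch on the deck, outside 18 mm (x) x 18 (y) x 18 high. The tunnel runs along the chest's y, 18 mm long, 12 mm wide, round-topped, up to 15 mm above the deck. The hasp, once flat, is its floor, 3.5 mm above the deck: 11.5 mm of height is left.
- lid (a joint): Angle of the plywood lid, 0 = shut (flush with the deck), growing as it opens upward to the back, at most 1.25 rad. Lid 102 mm (x) x 180 mm (y) x 8 mm, 0.25 kg; a stiff hinge holds it wherever it is left, about 2 to 4 N at its front edge push it down.
- lid_hinge (a point): Point on the lid's hinge axis (parallel to the chest's y), in the middle of the lid's width, at the upper back edge of the chest: chest x +87.5, y 0, z +75 mm.
- lid_edge (a point): Middle of the lid's front edge, on its outer face, 102.5 mm from the hinge axis. Its x axis runs in the plane of the lid from the edge to the hinge, its z axis out of the lid's outer face.
- hasp (a joint): Angle of the hasp's steel leaf relative to the lid: 0 = flat, lying forward in the plane of the lid (over the staple when the lid is shut), pi/2 = standing square to the lid, greater = leaning back over the lid, at most 2.5 rad. Light friction holds it where it is left; under 1 N at its end swings it.
- hasp_hinge (a point): Point on the hasp's hinge axis (parallel to the chest's y), at the middle of the lid's front edge, 2.5 mm above the lid's outer face.
- hasp_tip (a point): Middle of the free, rolled end of the hasp's leaf, 64 mm from its hinge axis. The leaf is 38 mm wide and 2.5 mm thick, with a 22 x 22 mm slot, 25 to 47 mm from the hinge axis, that goes over the staple; the solid end bar beyond the slot is 17 mm long.
- pin: Loose locking pin, 50 g, lying on the table: steel shank 8 mm across and 68 mm long, its last 8 mm a tapered nose; red hexagon knob 18 mm across flats, 16 mm long. Its x axis runs from nose to knob. Origin on the axis, 17 mm short of the knob's inner face (2 mm short of the staple's point when the knob meets the hasp's edge); nose end at x -51, knob from x +17 to +33 mm.
- pin_knob (a point): Middle of the outer end face of the pin's red knob. Lying on a flat surface the pin rests on one flat of the knob and on its nose, so that its axis falls by about 0.08 rad from knob to nose; its origin is then about 7.5 mm above the surface.
- cleaner: Bystander: white trigger spray bottle, 54 x 119 mm, 262 mm tall, stands beside the chest on one side. Origin: centre of its underside.
- cup: Bystander: orange silicone cup, 84 mm across, 60 mm tall, stands beside the chest on the other side. Origin: centre of its underside.
- rose: Bystander: glitter vial, rose, 27 mm across, 45 mm tall, white cap. Origin: centre of its underside.
- magenta: Bystander: glitter vial, magenta, 27 mm across, 45 mm tall, white cap, standing close beside the pin. Origin: centre of its underside.
- strip_mold: Bystander: narrow flat mould filled with purple glitter resin, 36 (x) x 163 (y) x 10 mm, in front of the chest. Origin: centre of its underside.

How it is judged:
By the outcome, as a careful person would: the job done as asked, in the order asked, and still so for the second after the job is handed in, with the robot touching nothing.
It also fails if it takes over 72 s, if anything falls off the work surface, if the arm or the gripper's body presses on something with over 40 N, if the wrist force passes 120 N, or if a joint passes its speed limit or range.

ROBOT

A 6-joint arm with a two-finger parallel gripper is mounted at the origin on a cart in front of the work surface, level with it; the furniture and walls round the work are solid. World frame = base frame: x ahead of the robot, y to its left, z up, the work surface at z = 0. Lengths are in m, angles in rad, forces in N, time in s.
With the tool pointing down it reaches from about 0.35 to 0.775 m from the base axis. Payload 5.5 kg.
Tool frame: the origin (TCP) lies between the finger pads; the fingertips stand 19 mm ahead of it and the grasp point (between the pads) is the TCP; z points along the fingers, x is the direction in which the jaws open and shut, and the axes are right-handed (so a half turn about z gives the same grasp; the last joint's range is limited). The gripper opens to 85 mm and grips with 20 to 120 N. Pads are 22 mm wide; open, the fingers measure 114 mm over their backs; the gripper's body (76 mm by 85 mm) begins 54 mm behind the grasp point. The pads swing forward as they close: fully open they stand 13 mm farther back than shut.
Start: joints at [-1.426, 0.313, 0.046, 1.304, 0, 1.431], TCP at [0.162, -0.552, 0.25] pointing down, gripper open.
Joint ranges: [-2.76, 2.76], [-0.86, 1.69], [-1.03, 1.26], [-2.2, 2.34], [-1.47, 1.5], [-3.14, 3.14]. Speed limits (rad/s): [2.57, 2.57, 3.14, 3.14, 3.14, 3.14].

INTERFACE

Orientations are given as a unit quaternion [w, x, y, z].
In Python, from workcell import env gives the robot as it stands. The module is installed in compiled form; this text tells all that it offers.
- The arm moves only by the tool carry_out, never from a script. Its argument "steps" is a list of rows, each a list of 7 numbers: the gripper command: -1 is shut, 1 is fully open, values between are in proportion, then the shift along the tool's x, y, z in m, then the turn, a rotation vector about the tool's x, y, z in rad. A call has 1 to 20 rows; each row shifts and turns the commanded pose from where the row before left it, along the tool's axes as they then stand; what a row does not reach is not made up. A row lasts 1/8 s, in which the tool goes at most 62.5 mm and 10.7 degrees, less where a joint would pass 70% of its speed; a pose out of reach is approached as far as the arm can. A call with a gripper value outside its range is refused whole. The fingers move at their own pace and stop on an object; "grip_force" is the grip in N (left out, the last holds). Time passes only in rows, so rows that do not move let the fingers close. It gives the time, the measured TCP pose, the force and the opening at its end, in the units of the state.
- env.get_state(): the state, without advancing time (a new reading comes with each control period).
- env.read_camera(name): name is "side" or "top"; returns a dict with "color" (480x640x3 uint8, red, green, blue), "K" (3x3 intrinsics, pixels), "R" (3x3) and "t" (3): a world point X has camera coordinates R X + t. Camera axes: x right, y down, z forward; pixel columns grow to the right and rows downward; lengths in m; the calibration is good to about 2 mm. A picture is of the moment at which its call begins. There is no depth.
- env.hand_in(): hands the job in, once; it reports no verdict.
The state is a dict: "clock": time; "joint_pos": joint angles; "qvel": joint speeds; "tau": joint torques, N m; "tcp_pos": TCP position; "orientation": TCP orientation; "wrist_force": force on the tool from outside, world axes, zero at the start; "ft_torque": the same for the moment, N m; "finger_gap": finger opening in m.
Only numpy, scipy, OpenCV 4.12 (cv2) and the standard library are available. Lean on these libraries where they do the work, as an engineer would, in place of code of your own. Each camera call takes 0.05 s, during which the arm holds its last target. There are 200 camera calls.

## Working session

There is one attempt and no reset: what is moved stays moved. The work goes in short steps, Python scripts to look and compute and a tool call to move; the robot and the scene stay as the last step left them, time stands still between calls to the robot, and variables do not carry over. Pictures are saved under pics/ and viewed, about 8 in all and at most 12, crops included, and the job is handed in when it is done.

Besides the shell and the picture viewer there is one more tool, called after ">>>" by a JSON object that holds its "name" and its "arguments". carry_out: Moves the arm, as the interface text tells. Its arguments: {"type":"object","properties":{"steps":{"type":"array","items":{"type":"array","items":{"type":"number"}}},"grip_force":{"type":"number"}},"required":["steps"]}

```bash
mkdir -p pics; python3 - <<'E'
from workcell import env
import cv2,numpy as np
print(env.get_state())
for n in("side","top"):
    c=env.read_camera(n); cv2.imwrite(f"pics/{n}0.png",c["color"][:,:,::-1]); print(n,c["K"].round(1).tolist(),c["R"].round(3).tolist(),c["t"].round(3).tolist(),(-c["R"].T@c["t"]).round(3))
E
```

```text
{'clock': 0.0, 'joint_pos': array([-1.42558743e+00,  3.14020479e-01,  4.49877374e-02,  1.30359052e+00,
       -2.99564905e-05,  1.43118421e+00]), 'qvel': array([ 0.00111597, -0.00043459, -0.00055641, -0.00143363, -0.00130986,
       -0.00137509]), 'tau': array([-4.51736259e-04, -4.80630827e+01,  2.98529184e+01,  1.94572000e-02,
       -2.25718022e-04,  6.14260056e-07]), 'tcp_pos': array([ 0.16147408, -0.55137236,  0.24940099]), 'orientation': array([-6.33487438e-04,  8.00307640e-01, -5.99588898e-01, -6.58284846e-04]), 'wrist_force': array([-0.44622657, -0.44150983,  0.10016743]), 'ft_torque': array([ 0.04854949,  0.05288963, -0.00640658]), 'finger_gap': 0.08540819792412666}
side [[446.6, 0.0, 321.3], [0.0, 446.6, 236.8], [0.0, 0.0, 1.0]] [[-0.807, -0.59, 0.016], [-0.299, 0.385, -0.873], [0.51, -0.71, -0.487]] [0.424, 0.218, 0.628] [0.087 0.612 0.49 ]
top [[492.9, 0.0, 321.6], [0.0, 492.9, 241.4], [0.0, 0.0, 1.0]] [[0.008, -1.0, 0.002], [-0.997, -0.008, -0.071], [0.071, -0.002, -0.997]] [0.003, 0.512, 1.022] [0.438 0.009 1.055]
```

View pics/top0.png

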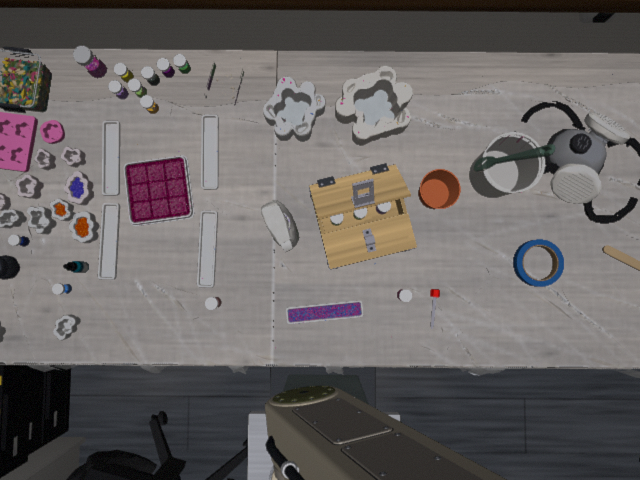

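View pics/side0.png

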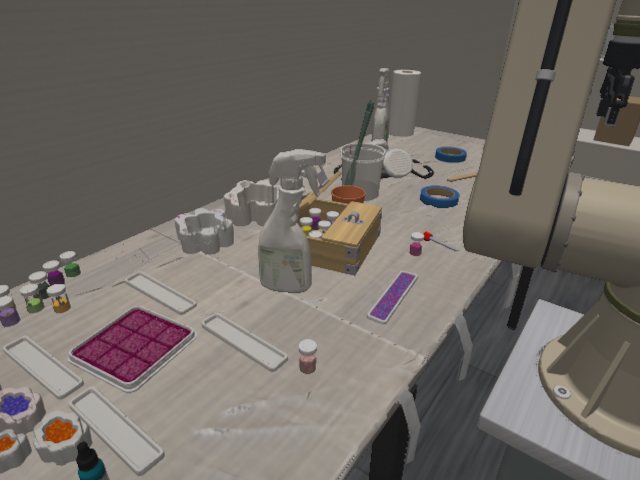

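The top view shows the chest at about (362,215), with its lid open, the hasp at (363,193), the staple at (369,240) and the cup at (440,188). The bottle is at (280,225). The pin's knob is at (435,293) with its nose toward the robot, and the magenta vial is at (405,296). In the side view the bottle hides part of the chest.

```bash
cat >h.py <<'E'
from workcell import env
import cv2,numpy as np
def cam(n): return env.read_camera(n)
def ray(c,u,v):
    d=c["R"].T@np.linalg.solve(c["K"],[u,v,1.]); return -c["R"].T@c["t"],d
def onz(c,u,v,z):
    o,d=ray(c,u,v); return o+d*(z-o[2])/d[2]
def proj(c,X):
    p=c["K"]@(c["R"]@np.asarray(X,float)+c["t"]); return p[:2]/p[2]
def two(c1,p1,c2,p2):
    A=[];b=[]
    for c,p in((c1,p1),(c2,p2)):
        o,d=ray(c,*p); d/=np.linalg.norm(d); M=np.eye(3)-np.outer(d,d); A.append(M); b.append(M@o)
    return np.linalg.lstsq(np.vstack(A),np.hstack(b),rcond=None)[0]
def crop(c,x0,y0,x1,y1,s,f):
    im=cv2.resize(c["color"][y0:y1,x0:x1,::-1],None,fx=s,fy=s,interpolation=cv2.INTER_CUBIC); cv2.imwrite(f"pics/{f}.png",im)
E
python3 - <<'E'
from h import *
t=cam("top");s=cam("side")
a=cv2.resize(t["color"][155:335,300:460,::-1],None,fx=3.2,fy=3.2,interpolation=cv2.INTER_CUBIC)
b=cv2.resize(s["color"][190:280,300:470,::-1],None,fx=1.6,fy=1.6,interpolation=cv2.INTER_CUBIC)
cv2.imwrite("pics/topc.png",a)
crop(s,300,180,460,280,5,"sidec")
im=t["color"].astype(int)
m=((im[:,:,0]>150)&(im[:,:,1]<70)&(im[:,:,2]<70)).astype('uint8'); m[:270]=0
ys,xs=np.nonzero(m); print("knob top",xs.mean(),ys.mean(),len(xs),onz(t,xs.mean(),ys.mean(),.012), xs.min(),xs.max(),ys.min(),ys.max())
E
```

```text
knob top 435.6388888888889 293.02777777777777 36 [ 0.40525623 -0.23415253  0.012     ] 433 438 290 296
```

View pics/topc.png

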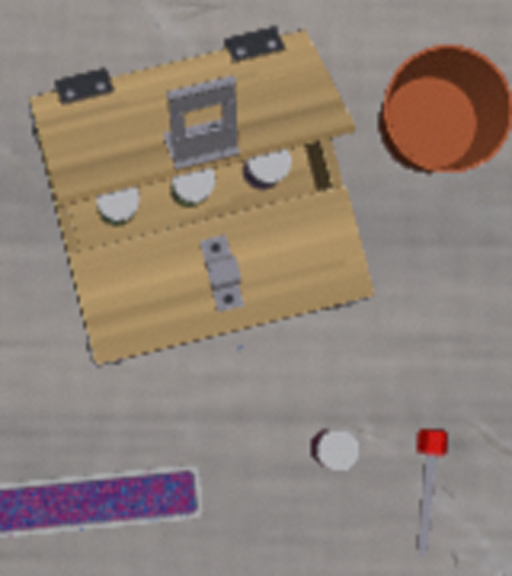

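View pics/sidec.png

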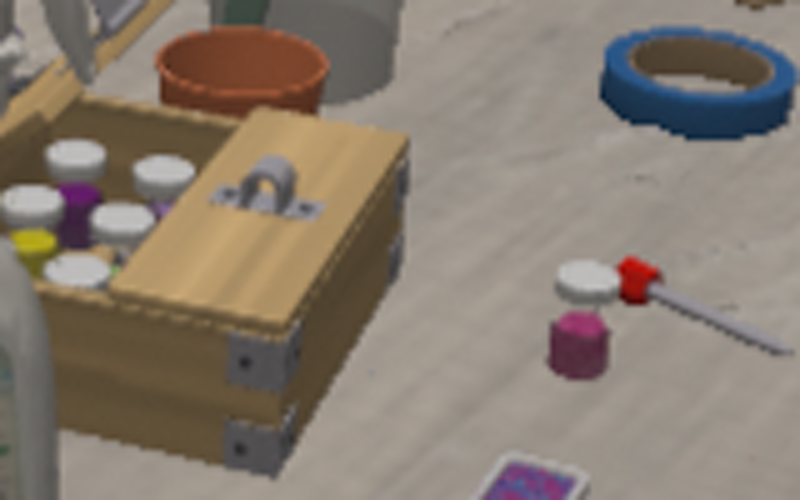

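Deck front corners in the top view are at about (330.3,268.4) and (416.6,247.2), and the staple top is at (370,240). The lid's front edge centre is near (364,206.6) and the hasp tip near (363.5,180). In the side view the magenta vial stands just left of the pin, and the bottle hides the lid. The open side is on the right, by the cup.

```bash
cat >>h.py <<'E'
def chestT(cx,cy,yaw):
    c,s=np.cos(yaw),np.sin(yaw); return np.array([[c,-s,0,cx],[s,c,0,cy],[0,0,1,0],[0,0,0,1.]])
E
python3 - <<'E'
from h import *
from scipy.optimize import brentq
t=cam("top");s=cam("side")
L=onz(t,330.3,268.4,.075);R=onz(t,416.6,247.2,.075)
d=L-R;print(L,R,np.linalg.norm(d)); yaw=np.arctan2(-d[0],d[1])
ex=np.array([np.cos(yaw),np.sin(yaw),0]);ey=np.array([-ex[1],ex[0],0])
O=(L+R)/2+.0875*ex;O[2]=0;print("chest",O,yaw)
P=lambda x,y,z:O+x*ex+y*ey+np.array([0,0,z])
print("staple",P(-.051,0,.084),"top proj",proj(t,P(-.051,0,.093)),"side",proj(s,P(-.051,0,.093)))
def pl(u,v): # intersect ray with plane chest y=0, return chest x,z
    o,dd=ray(t,u,v);k=((O-o)@ey)/(dd@ey);X=o+k*dd;return (X-O)@ex,X[2]
def onlid(a): return P(.0875-.1025*np.cos(a),0,.075+.1025*np.sin(a))
for a in np.arange(.5,1.26,.1): print(a.round(2),proj(t,onlid(a)).round(1))
def tip(a,f): 
    ca=np.array([-np.cos(a),np.sin(a)]);n=np.array([np.sin(a),np.cos(a)])
    p=np.array([.0875,.075])+.1025*ca+.0025*n+.064*(np.cos(f)*ca+np.sin(f)*n);return P(p[0],0,p[1])
for f in np.arange(.9,2.51,.2): print("hasp",f.round(1),[proj(t,tip(a,f)).round(1).tolist() for a in(.6,.7,.8,.9,1.0)])
for n,X in(("vial",onz(t,405.5,296,.045)),("cup",onz(t,440,188,.06)),("nose",onz(t,432.2,327,.004))):print(n,X,"chest",(X-O)@ex,(X-O)@ey)
E
```

```text
[ 0.45435549 -0.01051473  0.075     ] [ 0.49786596 -0.18230702  0.075     ] 0.17721668322618242
chest [ 0.56093246 -0.07492777  0.        ] 0.24805738485202536
staple [ 0.51149351 -0.08744935  0.084     ] top proj [369.94040075 239.3361392 ] side [352.86029186 212.38078194]
0.5 [365.3 213.4]
0.6 [365.1 210.1]
0.7 [364.6 206.3]
0.8 [364.1 202.1]
0.9 [363.4 197.5]
1.0 [362.6 192.6]
1.1 [361.6 187.4]
1.2 [360.6 182.1]
hasp 0.9 [[368.9, 206.7], [367.6, 198.9], [366.0, 190.8], [364.3, 182.3], [362.4, 173.6]]
hasp 1.1 [[367.1, 199.7], [365.7, 192.1], [364.1, 184.1], [362.4, 176.0], [360.5, 167.8]]
hasp 1.3 [[365.2, 193.2], [363.8, 185.8], [362.2, 178.3], [360.5, 170.7], [358.7, 163.0]]
hasp 1.5 [[363.3, 187.4], [361.9, 180.5], [360.4, 173.5], [358.8, 166.5], [357.1, 159.6]]
hasp 1.7 [[361.6, 182.6], [360.2, 176.3], [358.8, 170.0], [357.3, 163.7], [355.7, 157.5]]
hasp 1.9 [[360.0, 179.0], [358.7, 173.4], [357.4, 167.8], [356.1, 162.3], [354.7, 156.8]]
hasp 2.1 [[358.6, 176.7], [357.5, 171.9], [356.4, 167.0], [355.2, 162.2], [354.0, 157.6]]
hasp 2.3 [[357.6, 175.8], [356.6, 171.7], [355.7, 167.6], [354.6, 163.5], [353.6, 159.6]]
hasp 2.5 [[356.8, 176.3], [356.1, 172.9], [355.3, 169.5], [354.4, 166.1], [353.6, 162.8]]
vial [ 0.3997937  -0.16488566  0.045     ] chest -0.17829306937510717 -0.04764140447672473
cup [ 0.62025204 -0.23379489  0.06      ] chest 0.01849861775827158 -0.16856861594294162
nose [ 0.33349051 -0.22810119  0.004     ] chest -0.25808755872317957 -0.09264313827449165
```

>>> {"name": "carry_out", "arguments": {"steps": [[-1,-0.028,-0.0535,0.003,0,0,0],[-1,-0.028,-0.0535,0.003,0,0,0],[-1,-0.028,-0.0535,0.003,0,0,0],[-1,-0.028,-0.0535,0.003,0,0,0],[-1,-0.028,-0.0535,0.003,0,0,0],[-1,-0.028,-0.0535,0.003,0,0,0],[-1,-0.028,-0.0535,0.003,0,0,0],[-1,-0.028,-0.0535,0.003,0,0,0],[-1,-0.028,-0.0535,0.003,0,0,0],[-1,-0.028,-0.0535,0.003,0,0,0],[-1,0,0,0,0,0,-0.183],[-1,0,0,0,0,0,-0.183],[-1,0,0,0,0,0,-0.183],[-1,0,0,0,0,0,-0.183],[-1,0,0,0,0,0,-0.183],[-1,0,0,0,0,0,-0.183],[-1,0,0,0,0,0,-0.183],[-1,0,0,0,0,0,-0.183],[-1,0,0,0,0,0,-0.183],[-1,0,0,0,0,0,-0.183]], "grip_force": 30}}

```text
clock: 2.8
tcp_pos: [0.5963, -0.1328, 0.2202]
orientation: [0.0, 0.962, 0.272, -0.0]
wrist_force: [-0.9, 0.4, -0.5]
finger_gap: 0.0
```

>>> {"name": "carry_out", "arguments": {"steps": [[-1,0,0,0,0,0,-0.183],[-1,0,0,0,0,0,-0.183],[-1,0,0,0,0,0,-0.183],[-1,0,0,0,0,0,-0.183],[-1,0,0,0,0,0,-0.183],[-1,0,0,0,0,0,-0.183],[-1,0,0,0,0,0,-0.183],[-1,0,0,0,0,0,0]]}}

```text
clock: 3.8
tcp_pos: [0.5963, -0.1328, 0.2202]
orientation: [-0.0, 0.613, 0.79, -0.0]
wrist_force: [0.3, -0.1, 0.5]
finger_gap: 0.0002
```

>>> {"name": "carry_out", "arguments": {"steps": [[-1,0,0.01,0.04,0,0,0],[-1,0,-0.0025,0.008,0,0,0],[-1,0,-0.0025,0.008,0,0,0],[-1,0,-0.0025,0.008,0,0,0],[-1,0,-0.0025,0.008,0,0,0],[-1,0,-0.0025,0.008,0,0,0],[-1,0,-0.0025,0.008,0,0,0],[-1,0,-0.0025,0.008,0,0,0],[-1,0,-0.0025,0.008,0,0,0],[-1,0,-0.0025,0.008,0,0,0],[-1,0,-0.0025,0.008,0,0,0],[-1,0,0,0,0,0,0]]}}

```text
clock: 5.3
tcp_pos: [0.5808, -0.1363, 0.0992]
orientation: [-0.001, 0.612, 0.791, -0.0]
wrist_force: [-0.2, -0.1, 1.1]
finger_gap: 0.0004
```

>>> {"name": "carry_out", "arguments": {"steps": [[-1,0,0,0.003,0,0,0],[-1,0,0,0.002,0,0,0],[-1,0,0,0.001,0,0,0]]}}

```text
clock: 5.68
tcp_pos: [0.5818, -0.1366, 0.0943]
orientation: [0.0, 0.612, 0.791, -0.0]
wrist_force: [0.2, -0.2, 0.1]
finger_gap: 0.0001
```

>>> {"name": "carry_out", "arguments": {"steps": [[-1,0,0,0.002,0,0,0],[-1,0,0,0.001,0,0,0],[-1,0,0,0,0,0,0]]}}

```text
clock: 6.05
tcp_pos: [0.5819, -0.1367, 0.0939]
orientation: [0.001, 0.612, 0.791, 0.0]
wrist_force: [-5.2, 1.7, 16.3]
finger_gap: -0.0
```

```bash
python3 - <<'E'
from h import *
print(env.get_state()["wrist_force"])
t=cam("top");crop(t,300,155,460,335,3.2,"top2")
E
```

```text
[-5.24315351  1.68454172 16.32269124]
```

View pics/top2.png

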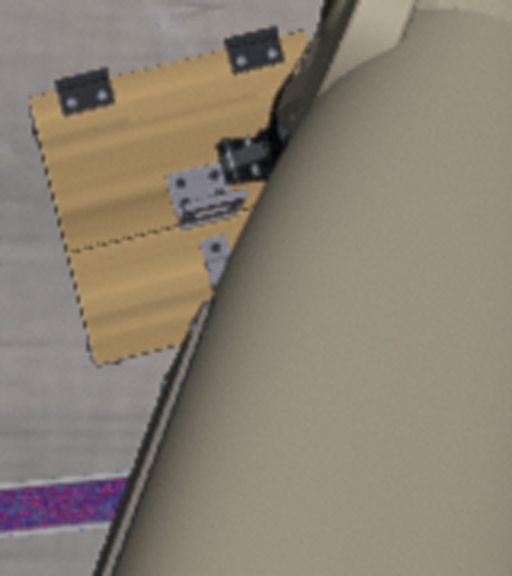

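>>> {"name": "carry_out", "arguments": {"steps": [[-1,0,0,-0.015,0,0,0],[-1,0,0.015,-0.015,0,0,0],[-1,0.033,0,0,0,0,0],[-1,0.032,0,0,0,0,0],[-1,0,-0.01,0,0,0,0],[-1,0,-0.01,0,0,0,0],[-1,0,-0.01,0,0,0,0],[-1,0,-0.01,0,0,0,0],[-1,0,-0.01,0,0,0,0],[-1,0,-0.01,0,0,0,0],[-1,0,-0.01,0,0,0,0],[-1,0,-0.01,0,0,0,0],[-1,0,-0.013,0,0,0,0],[-1,0,0,0,0,0,0]]}}

```text
clock: 7.85
tcp_pos: [0.5122, -0.0888, 0.1274]
orientation: [0.015, 0.609, 0.793, 0.02]
wrist_force: [58.0, 29.9, -17.5]
finger_gap: 0.0003
```

>>> {"name": "carry_out", "arguments": {"steps": [[-1,0,0,0.005,0,0,0],[-1,0,0,0.005,0,0,0],[-1,0,0,0.005,0,0,0],[-1,0,0,0.004,0,0,0],[-1,0,0,0.003,0,0,0],[-1,0,0,0.002,0,0,0],[-1,0,0,0,0,0,0]]}}

```text
clock: 8.72
tcp_pos: [0.51, -0.0895, 0.1113]
orientation: [0.016, 0.609, 0.793, 0.018]
wrist_force: [24.3, 33.4, 53.1]
finger_gap: -0.0001
```

>>> {"name": "carry_out", "arguments": {"steps": [[-1,0,0,-0.008,0,0,0],[-1,0,0,-0.008,0,0,0],[-1,0,0.01,-0.008,0,0,0],[-1,0,0.012,0,0,0,0],[-1,0,0,0,0,0,0]]}}

```text
clock: 9.35
tcp_pos: [0.5139, -0.0874, 0.1219]
orientation: [0.002, 0.611, 0.791, 0.002]
wrist_force: [8.8, 2.6, -1.7]
finger_gap: 0.0002
```

```bash
python3 - <<'E'
from h import *
print(env.get_state()["wrist_force"])
t=cam("top");crop(t,320,175,430,275,3.6,"a");s=cam("side");crop(s,300,160,400,260,3.6,"b")
a=cv2.imread("pics/a.png");b=cv2.imread("pics/b.png");cv2.imwrite("pics/ab3.png",np.hstack([a,b]))
E
```

```text
[ 8.84840957  2.64494614 -1.72731929]
```

View pics/ab3.png

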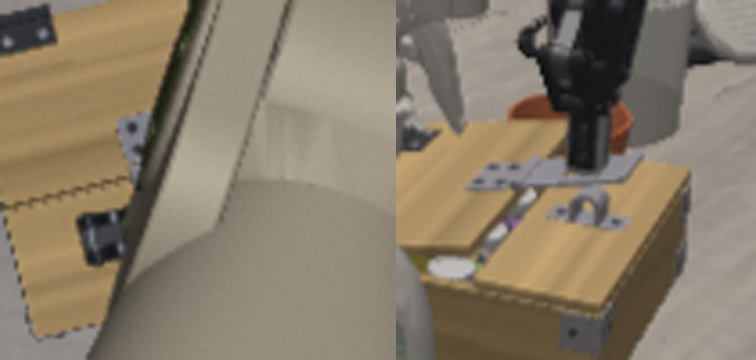

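>>> {"name": "carry_out", "arguments": {"steps": [[-1,0,0.003,0,0,0,0],[-1,0,0,-0.01,0,0,0],[-1,0,0,-0.01,0,0,0],[-1,0,0,-0.01,0,0,0],[-1,0,0,-0.02,0,0,0],[-1,0,0,-0.02,0,0,0],[-1,-0.05,0,-0.02,0,0,0],[-1,-0.06,0,0,0,0,0],[-1,0,0,0,0,0,0]]}}

```text
clock: 10.58
tcp_pos: [0.5412, -0.1974, 0.2107]
orientation: [-0.0, 0.614, 0.789, -0.001]
wrist_force: [-0.5, 0.6, 0.0]
finger_gap: -0.0002
```

```bash
python3 - <<'E'
from h import *
print(env.get_state()["wrist_force"])
t=cam("top");crop(t,305,165,425,275,3.2,"a");s=cam("side");crop(s,290,150,410,260,3.2,"b")
a=cv2.imread("pics/a.png");b=cv2.imread("pics/b.png");cv2.imwrite("pics/ab4.png",np.hstack([a,b]))
E
```

```text
[-0.48881765  0.62547994  0.02339329]
```

View pics/ab4.png

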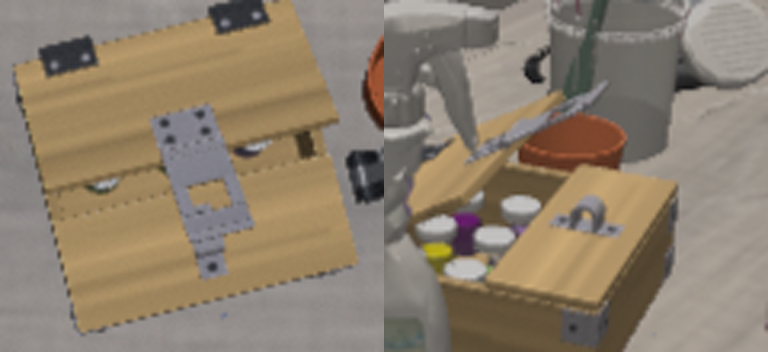

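>>> {"name": "carry_out", "arguments": {"steps": [[-0.48,0,-0.051,0,0,0,0],[-0.48,0.057,0,0,0,0,0],[-0.48,0.057,0,0,0,0,0],[-0.48,0,0,0.052,0,0,0],[-0.48,0,0.015,0,0,0,0],[-0.48,0,0.015,0,0,0,0],[-0.48,0,0.009,0,0,0,0],[-0.48,0,0.009,0,0,0,0],[-0.48,0,0.009,0,0,0,0],[-0.48,0,0.009,0,0,0,0],[-0.48,0,0.009,0,0,0,0],[-0.48,0,0,0,0,0,0]]}}

```text
clock: 12.18
tcp_pos: [0.5378, -0.077, 0.1594]
orientation: [0.0, 0.611, 0.791, 0.0]
wrist_force: [0.0, -0.3, 0.8]
finger_gap: 0.0222
```

>>> {"name": "carry_out", "arguments": {"steps": [[-0.48,0,-0.045,0,0,0,0],[-0.48,0,0,-0.05,0,0,0],[-0.48,-0.03,0,-0.02,0,0,0],[-0.48,-0.03,0.05,0,0,0,0],[-0.48,0,0.049,0,0,0,0],[-0.48,0,0,0.05,0,0,0],[-0.48,0,-0.001,0.015,0,0,0],[-0.48,0,-0.003,0.01,0,0,0],[-0.48,0,-0.003,0.01,0,0,0],[-0.48,0,-0.003,0.01,0,0,0],[-0.48,0,-0.003,0.01,0,0,0],[-0.48,0,-0.003,0.01,0,0,0],[-0.48,0,-0.003,0.01,0,0,0],[-0.48,0,0,0.006,0,0,0],[-0.48,0,0,0.005,0,0,0],[-0.48,0,0,0.002,0,0,0],[-0.48,0,0,0.001,0,0,0],[-0.48,0,0,0,0,0,0]]}}

```text
clock: 14.42
tcp_pos: [0.5851, -0.1264, 0.0939]
orientation: [0.001, 0.612, 0.791, -0.0]
wrist_force: [-8.9, 1.2, 23.9]
finger_gap: 0.0222
```

>>> {"name": "carry_out", "arguments": {"steps": [[-0.48,0,0,-0.015,0,0,0],[-0.48,0,0.01,-0.015,0,0,0],[-0.48,0.028,0.004,0,0,0,0],[-0.48,0.028,0,0,0,0,0],[-0.48,0,-0.01,0,0,0,0],[-0.48,0,-0.01,0,0,0,0],[-0.48,0,-0.01,0,0,0,0],[-0.48,0,-0.01,0,0,0,0],[-0.48,0,-0.01,0,0,0,0],[-0.48,0,-0.01,0,0,0,0],[-0.48,0,0,0,0,0,0]]}}

```text
clock: 15.8
tcp_pos: [0.5258, -0.084, 0.1203]
orientation: [-0.0, 0.612, 0.791, -0.0]
wrist_force: [1.2, 0.1, 0.2]
finger_gap: 0.0221
```

>>> {"name": "carry_out", "arguments": {"steps": [[-0.48,0,-0.01,0,0,0,0],[-0.48,0,-0.01,0,0,0,0],[-0.48,0,-0.01,0,0,0,0],[-0.48,0,-0.007,0,0,0,0],[-0.48,0,0,0,0,0,0]]}}

```text
clock: 16.42
tcp_pos: [0.4903, -0.0932, 0.1203]
orientation: [-0.0, 0.612, 0.791, -0.0]
wrist_force: [-0.1, -0.6, -0.2]
finger_gap: 0.0222
```

>>> {"name": "carry_out", "arguments": {"steps": [[-0.48,0,0,0.006,0,0,0],[-0.48,0,0,0.006,0,0,0],[-0.48,0,0,0.006,0,0,0],[-0.48,0,0,0.003,0,0,0],[-0.48,0,0,0.002,0,0,0],[-0.48,0,0,0.001,0,0,0],[-0.48,0,0,0,0,0,0]]}}

```text
clock: 17.3
tcp_pos: [0.4909, -0.0931, 0.0984]
orientation: [0.001, 0.612, 0.791, -0.0]
wrist_force: [-6.4, 1.1, 19.1]
finger_gap: 0.022
```

>>> {"name": "carry_out", "arguments": {"steps": [[-0.48,0,0,-0.05,0,0,0],[-0.48,0,0,-0.03,0,0,0],[-0.06,-0.039,-0.0385,0,0,0,0],[-0.06,-0.039,-0.0385,0,0,0,0],[-0.06,-0.0384,-0.0386,0,0,0,0],[-0.06,0,0,0,0,0,0.168],[-0.06,0,0,0,0,0,0.167],[-0.06,0,0,0,0,0,0]]}}

```text
clock: 18.3
tcp_pos: [0.4082, -0.235, 0.1761]
orientation: [-0.0, 0.735, 0.678, 0.0]
wrist_force: [0.8, 0.7, 0.3]
finger_gap: 0.0402
```

```bash
python3 - <<'E'
from h import *
t=cam("top");s=cam("side");np.save("t.npy",t["color"]);np.save("s.npy",s["color"])
a=cv2.resize(t["color"][165:335,305:455,::-1],None,fx=2.6,fy=2.6,interpolation=cv2.INTER_CUBIC)
b=cv2.resize(s["color"][160:330,310:460,::-1],None,fx=2.6,fy=2.6,interpolation=cv2.INTER_CUBIC)
cv2.imwrite("pics/ab5.png",np.hstack([a,b]))
E
```

```text
(no output)
```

View pics/ab5.png

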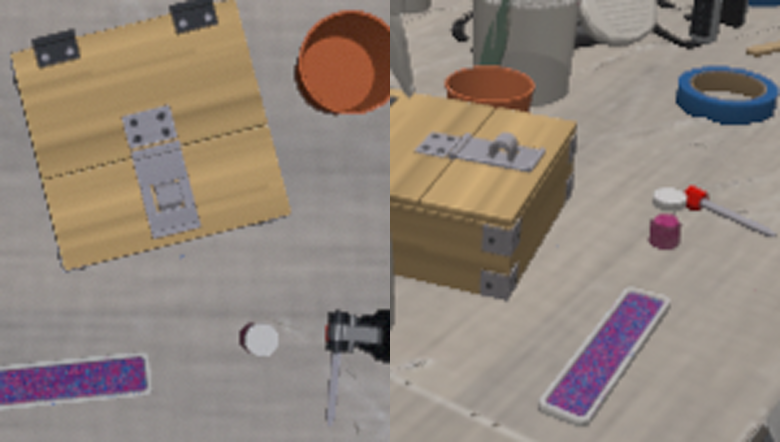

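```bash
python3 - <<'E'
from h import *
t=cam("top");s=cam("side")
print("tcp in side",proj(s,[.4082,-.235,.1761]),"top",proj(t,[.4082,-.235,.1761]))
im=cv2.cvtColor(t["color"],cv2.COLOR_RGB2HSV)
roi=np.zeros(im.shape[:2],np.uint8);roi[160:275,300:421]=1
m=(cv2.inRange(im,(8,75,60),(28,255,255))//255)*roi
m=cv2.morphologyEx(m,cv2.MORPH_CLOSE,np.ones((5,5)))
cs,_=cv2.findContours(m,cv2.RETR_EXTERNAL,cv2.CHAIN_APPROX_NONE);c=max(cs,key=cv2.contourArea)
pts=np.array([onz(t,p[0][0],p[0][1],.075)[:2] for p in c]).astype(np.float32)
r=cv2.minAreaRect(pts*1000);print(r)
# staple by grey-bright inside; knob side
for n,c2 in(("top",t),("side",s)):
    k=c2["color"].astype(int);mm=(k[:,:,0]>130)&(k[:,:,1]<60)&(k[:,:,2]<60)
    if n=="side": mm[:220]=0;mm[260:]=0;mm[:,:410]=0;mm[:,440:]=0
    else: mm[:280]=0;mm[310:]=0;mm[:,:425]=0
    y,x=np.nonzero(mm);print(n,len(x),x.mean(),y.mean(),x.min(),x.max(),y.min(),y.max())
    if n=="side": ps=(x.mean(),y.mean())
print("knob",two(t,(435.64,293.03),s,ps))
E
```

```text
tcp in side [436.10291626 164.7295436 ] top [457.65347501 294.42580981]
((559.9024047851562, -74.0833740234375), (172.79718017578125, 179.42349243164062), 14.446707725524902)<stdin>:16: RuntimeWarning: Mean of empty slice.
  ret = ret.dtype.type(ret / rcount)
Traceback (most recent call last):
ValueError: zero-size array to reduction operation minimum which has no identity
```

```bash
python3 - <<'E'
from h import *
t=cam("top");s=cam("side")
k=s["color"].astype(int);mm=(k[:,:,0]>1.8*k[:,:,1])&(k[:,:,0]>1.8*k[:,:,2])&(k[:,:,0]>110)
mm[:220]=0;mm[260:]=0;mm[:,:418]=0;mm[:,440:]=0
y,x=np.nonzero(mm);print(len(x),x.mean(),y.mean(),x.min(),x.max(),y.min(),y.max())
print("knob",two(t,(435.64,293.03),s,(x.mean(),y.mean())))
print("pred knob centre", proj(s,[.4053,-.2342,.010]),proj(s,[.4078,-.2345,.010]))
E
```

```text
45 426.68888888888887 234.7111111111111 424 431 231 239
knob [ 0.40541191 -0.23376053  0.01345287]
pred knob centre [426.67468571 236.00674454] [425.69363694 235.62202463]
```

>>> {"name": "carry_out", "arguments": {"steps": [[-0.06,0,0,0.05,0,0,0],[-0.06,0,0,0.05,0,0,0],[-0.06,0,0,0.03,0,0,0],[-0.06,0,0,0.015,0,0,0],[-0.06,0,0,0.0075,0,0,0],[-0.06,0,0,0,0,0,0]]}}

```text
clock: 19.35
tcp_pos: [0.4083, -0.2347, 0.0237]
orientation: [-0.0, 0.735, 0.678, -0.0]
wrist_force: [0.7, 0.5, 0.4]
finger_gap: 0.0402
```

>>> {"name": "carry_out", "arguments": {"steps": [[-1,0,0,0,0,0,0],[-1,0,0,0,0,0,0],[-1,0,0,0,0,0,0],[-1,0,0,0,0,0,0]], "grip_force": 35}}

```text
clock: 19.85
tcp_pos: [0.409, -0.2353, 0.0245]
orientation: [0.001, 0.735, 0.678, 0.0]
wrist_force: [0.4, -0.0, 6.2]
finger_gap: 0.0187
```

>>> {"name": "carry_out", "arguments": {"steps": [[-1,0,0,-0.02,0,0,0],[-1,0,0,-0.04,0,0,0],[-1,0,0,-0.045,0,0,0],[-1,0.02,0.041,0,0,0,0],[-1,0.02,0.041,0,0,0,0],[-1,0.0195,0.0405,0,0,0,0],[-1,0,0,0,0,0,0.177],[-1,0,0,0,0,0,0.177],[-1,0,0,0,0,0,0.177],[-1,0,0,0,0,0,0.177],[-1,0,0,0,0,0,0.177],[-1,0,0,0,0,0,0.177],[-1,0,0,0,0,0,0.175],[-1,0,0,0,0,0,0]]}}

```text
clock: 21.6
tcp_pos: [0.5348, -0.1853, 0.1283]
orientation: [-0.0, 0.992, 0.127, -0.001]
wrist_force: [0.9, -0.7, -0.5]
finger_gap: 0.0187
```

```bash
python3 - <<'E'
from h import *
st=env.get_state();print(st["tcp_pos"],st["orientation"],st["finger_gap"],st["joint_pos"].round(2))
t=cam("top");s=cam("side")
a=cv2.resize(t["color"][200:290,340:440,::-1],None,fx=4,fy=4,interpolation=cv2.INTER_CUBIC)
b=cv2.resize(s["color"][170:260,320:420,::-1],None,fx=4,fy=4,interpolation=cv2.INTER_CUBIC)
cv2.imwrite("pics/ab6.png",np.hstack([a,b]))
E
```

```text
[ 0.53481078 -0.18528206  0.12829298] [-1.69223630e-04  9.91894702e-01  1.27061486e-01 -5.00407547e-04] 0.018704411103954956 [-0.48  0.36 -0.19  1.02 -0.    0.84]
```

View pics/ab6.png

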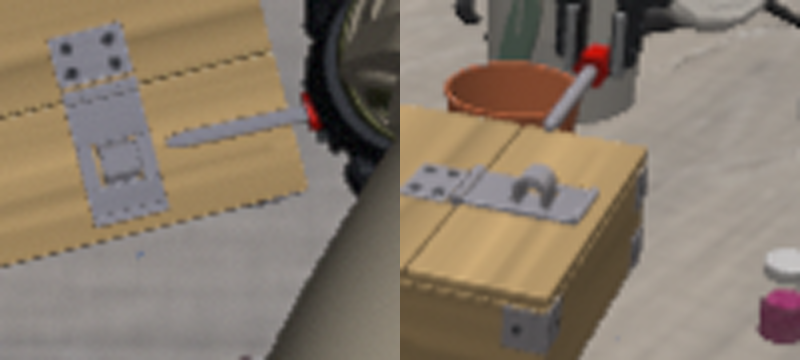

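```bash
python3 - <<'E'
from h import *
t=cam("top");s=cam("side")
O=np.array([.560,-.0743,0]);yaw=.2505;ex=np.array([np.cos(yaw),np.sin(yaw),0]);ey=np.array([-ex[1],ex[0],0]);
ch=lambda X:(np.array([(X-O)@ex,(X-O)@ey,X[2]])*1000).round(1)
P=lambda x,y,z:O+x*ex+y*ey+np.array([0,0,z])
N=two(t,(382,235.5),s,(357.25,201.5));K=two(t,(416.25,228.75),s,(367,189));print("nose",ch(N),"kin",ch(K),np.linalg.norm(N-K))
print("tcp",ch(env.get_state()["tcp_pos"]))
# shank centre line in top: per column, in side per row: gray (low-sat) against wood
h=cv2.cvtColor(t["color"],cv2.COLOR_RGB2HSV)
for u in range(386,414,4): print(u,[int(x) for x in h[222:244,u,1]])
print("staple top ray",ch(onz(t,340+121/4,200+159/4,.093)), "pred",proj(t,P(-.051,0,.093)),proj(s,P(-.051,0,.093)))
E
```

```text
nose [-50.3 -23.7 107.6] kin [-52.4 -90.4 109.7] 0.06678132222055519
tcp [ -51.6 -101.4  128.6]
386 [104, 105, 104, 105, 105, 104, 104, 105, 106, 103, 62, 20, 20, 19, 28, 102, 106, 108, 103, 104, 105, 106]
390 [104, 105, 104, 104, 105, 105, 108, 105, 104, 73, 21, 21, 22, 23, 104, 107, 104, 106, 104, 108, 104, 107]
394 [105, 104, 104, 103, 105, 103, 104, 106, 87, 16, 23, 18, 16, 104, 106, 104, 107, 103, 104, 103, 105, 104]
398 [108, 105, 104, 104, 104, 106, 105, 87, 11, 20, 20, 10, 93, 106, 107, 107, 107, 107, 103, 104, 105, 105]
402 [103, 104, 105, 102, 105, 106, 88, 9, 19, 18, 8, 85, 108, 104, 104, 107, 104, 103, 106, 103, 103, 107]
406 [104, 104, 108, 105, 108, 95, 24, 18, 20, 14, 77, 104, 106, 105, 108, 104, 105, 105, 106, 105, 106, 107]
410 [94, 101, 103, 106, 102, 54, 20, 20, 11, 69, 108, 105, 104, 102, 104, 105, 104, 104, 104, 104, 103, 108]
staple top ray [-51.2  -1.1  93. ] pred [369.68135328 239.79318623] [353.10032169 212.58786447]
```

```bash
python3 - <<'E'
from h import *
s=cam("side")
O=np.array([.560,-.0743,0]);yaw=.2505;ex=np.array([np.cos(yaw),np.sin(yaw),0]);ey=np.array([-ex[1],ex[0],0])
P=lambda x,y,z:O+x*ex+y*ey+np.array([0,0,z])
for nm,zk,zn in(("A h=14.3",113.6,107.5),("B h=18.6",109.7,107.6)):
    print(nm,[proj(s,P((-52.4+2.1*f)/1000,(-90.4+66.7*f)/1000,(zk+(zn-zk)*f)/1000)).round(1).tolist() for f in(0,.25,.5,.75,1)])
b=cv2.resize(s["color"][180:212,345:385,::-1],None,fx=16,fy=16,interpolation=cv2.INTER_NEAREST)
cv2.imwrite("pics/s7.png",b)
E
```

```text
A h=14.3 [[367.3, 187.4], [364.8, 190.8], [362.2, 194.3], [359.5, 197.8], [356.8, 201.5]]
B h=18.6 [[367.2, 189.0], [364.7, 192.0], [362.1, 195.1], [359.5, 198.2], [356.8, 201.5]]
```

View pics/s7.png

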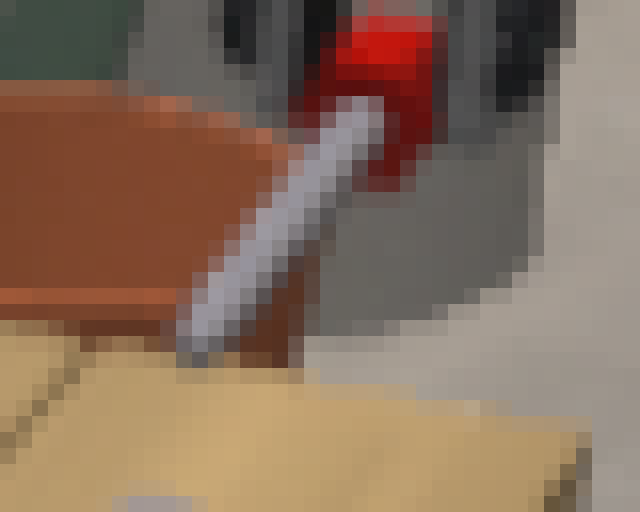

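```bash
python3 - <<'E'
from h import *
t=cam("top")
O=np.array([.560,-.0743,0]);yaw=.2505;ex=np.array([np.cos(yaw),np.sin(yaw),0]);ey=np.array([-ex[1],ex[0],0])
ch=lambda X:(np.array([(X-O)@ex,(X-O)@ey,X[2]])*1000).round(2)
h=cv2.cvtColor(t["color"],cv2.COLOR_RGB2HSV)[:,:,1].astype(float)
us=np.arange(388,413);vs=[]
for u in us:
    w=np.clip((104-h[220:242,u])/85,0,1);w[w<.12]=0;vs.append((w*np.arange(220,242)).sum()/w.sum())
p=np.polyfit(us,vs,1);print(p,np.std(np.polyval(p,us)-vs))
for u,z in((388,.1083),(412,.1127)):print(ch(onz(t,u,np.polyval(p,u),z)))
# seam between lid and deck / front deck edge: chest yaw check by hasp slot? staple top by low-sat in slot
E
```

```text
[-2.93562198e-01  3.47997827e+02] 0.8268045114393165
[-49.56 -35.28 108.3 ]
[-47.71 -82.8  112.7 ]
```

```bash
python3 - <<'E'
from h import *
t=cam("top")
O=np.array([.560,-.0743,0]);yaw=.2505;ex=np.array([np.cos(yaw),np.sin(yaw),0]);ey=np.array([-ex[1],ex[0],0])
ch=lambda X:(np.array([(X-O)@ex,(X-O)@ey,X[2]])*1000).round(2)
for u,z in((386,.1083),(398,.1105),(410,.1127)):print(ch(onz(t,u,231.45-.2275*(u-398),z)))
h=cv2.cvtColor(t["color"],cv2.COLOR_RGB2GRAY)
print(h[230:250,358:382])
# lid/deck seam direction: darkest row per column
us=[u for u in range(325,405) if not 355<u<378];g=h.astype(float)
L=[]
for u in us:
    v0=229.3-(u-340)*.2425; r=np.arange(int(v0)-5,int(v0)+6); w=np.clip(np.median(g[r,u])-g[r,u]-12,0,None)
    if w.sum()>5:L.append((u,(w*r).sum()/w.sum()))
L=np.array(L);p=np.polyfit(L[:,0],L[:,1],1)
k=abs(np.polyval(p,L[:,0])-L[:,1])<1;p=np.polyfit(L[k,0],L[k,1],1);print(p,k.sum())
A,B=[onz(t,u,np.polyval(p,u),.075) for u in(330,400)];print(ch(A),ch(B))
E
```

```text
[-48.79 -31.49 108.3 ]
[-49.35 -54.91 110.5 ]
[-49.91 -78.25 112.7 ]
[[132 132 131 129 129 128 129 129 129 129 129 127 129 129 127 127 128 127
  133 144 144 144 144 147]
 [130 128 128 129 128 130 130 128 129 129 129 128 126 128 128 125 128 126
  128 140 147 149 148 149]
 [130 130 128 129 128 128 129 128 128 127 128 127 127 126 127 123 124 124
  128 124 146 152 150 153]
 [129 129 128 127 128 129 128 127 130 127 128 128 124 123 127 118 119 111
  129 136 151 153 154 152]
 [142 132 128 127 128 129 129 129 126 124 126 132 117 106 127 130 131 131
  131 137 153 155 154 149]
 [134 130 127 127 128 125 126 130 116 102 112 116 114 113 119 106 126 134
  131 132 150 153 150 146]
 [132 123 128 130 124 118 112 116 115 112 120 125 126 128 130 128 126 133
  133 132 142 148 146 143]
 [145 114 132 133 130 128  97 122 128 129 131 132 134 133 132 129 118 131
  132 131 136 144 144 145]
 [152 129 133 132 133 143 101 122 131 134 133 132 132 133 131 132 127 131
  134 130 133 144 144 144]
 [155 128 130 132 131 141 132 108 127 131 134 135 132 131 132 130 119 123
  134 133 130 141 144 143]
 [152 137 133 133 132
[... 372 characters left out ...]
0 122 135]
 [144 144 132 131 134 130 132 119  86  98  99  92  90  91 103 126 128 107
  116 136 129 121 107 134]
 [143 140 124 130 135 131 131 126  92  95 103 125 123 105 124 139 131 127
  127 128 126 128 128 143]
 [135 135 130 128 131 130 130 133 126 122 128 140 131 125 128 128 128 127
  125 126 124 128 131 143]
 [129 128 129 117 130 125 127 140 133 129 128 130 128 125 128 124 125 125
  127 124 124 124 125 137]
 [131 131 131 127 129 129 127 131 130 128 127 127 126 126 126 125 125 126
  124 125 124 127 124 110]
 [133 136 137 118 130 130 128 129 126 125 125 125 124 125 125 125 125 125
  124 125 127 120 123 128]]
[-2.48653725e-01  3.13364983e+02] 53
[-14.6   70.67  75.  ] [-14.34 -73.91  75.  ]
```

>>> {"name": "carry_out", "arguments": {"steps": [[-1,0,0,0,0.065,0,-0.024],[-1,0,0,0,0,0,0],[-1,0,0.0009,0.014,0,0,0],[-1,0,0.0009,0.0145,0,0,0],[-1,0,0,0,0,0,0]]}}

```text
clock: 22.58
tcp_pos: [0.535, -0.1849, 0.099]
orientation: [-0.032, 0.99, 0.138, -0.004]
wrist_force: [0.6, -0.1, -0.1]
finger_gap: 0.0184
```

```bash
python3 - <<'E'
from h import *
from scipy.spatial.transform import Rotation as Ro
st=env.get_state();q=st["orientation"];print(Ro.from_quat([*q[1:],q[0]]).as_matrix().round(3))
O=np.array([.560,-.0743,0]);yaw=.2505;ex=np.array([np.cos(yaw),np.sin(yaw),0]);ey=np.array([-ex[1],ex[0],0])
ch=lambda X:(np.array([(X-O)@ex,(X-O)@ey,X[2]])*1000).round(2)
print(ch(st["tcp_pos"]),st["wrist_force"])
t=cam("top");s=cam("side")
h=cv2.cvtColor(t["color"],cv2.COLOR_RGB2HSV)[:,:,1]
for u in range(382,414,4):print(u,[int(x) for x in h[222:244,u]])
a=cv2.resize(t["color"][215:255,360:420,::-1],None,fx=6.5,fy=8,interpolation=cv2.INTER_NEAREST)
b=cv2.resize(s["color"][180:230,340:388,::-1],None,fx=8,fy=8,interpolation=cv2.INTER_NEAREST)
a=cv2.copyMakeBorder(a,0,b.shape[0]-a.shape[0],0,0,cv2.BORDER_CONSTANT);cv2.imwrite("pics/ab8.png",np.hstack([a,b]))
E
```

```text
[[ 0.962  0.273 -0.018]
 [ 0.274 -0.96   0.063]
 [ 0.    -0.065 -0.998]]
[ -51.67 -100.93   99.02] [ 0.62825061 -0.12879635 -0.05613958]
382 [105, 104, 104, 106, 105, 107, 102, 104, 103, 105, 103, 106, 103, 55, 22, 20, 10, 97, 108, 105, 105, 106]
386 [103, 108, 105, 108, 105, 108, 102, 107, 106, 105, 108, 101, 45, 18, 22, 15, 73, 105, 103, 105, 107, 104]
390 [105, 107, 105, 103, 104, 105, 104, 105, 104, 106, 103, 50, 18, 19, 13, 72, 105, 105, 105, 105, 106, 105]
394 [106, 108, 104, 104, 107, 104, 106, 105, 106, 101, 48, 20, 21, 15, 71, 106, 108, 105, 107, 104, 107, 106]
398 [105, 106, 105, 104, 103, 103, 107, 105, 103, 48, 18, 21, 15, 69, 105, 107, 105, 107, 108, 104, 105, 102]
402 [105, 105, 104, 104, 104, 107, 106, 102, 49, 18, 21, 13, 68, 110, 107, 105, 106, 105, 104, 105, 106, 105]
406 [107, 107, 105, 105, 106, 105, 102, 50, 20, 19, 15, 67, 105, 103, 106, 102, 107, 105, 102, 106, 105, 105]
410 [91, 100, 100, 106, 107, 104, 55, 20, 21, 11, 68, 105, 107, 106, 106, 106, 105, 105, 105, 104, 105, 105]
```

View pics/ab8.png

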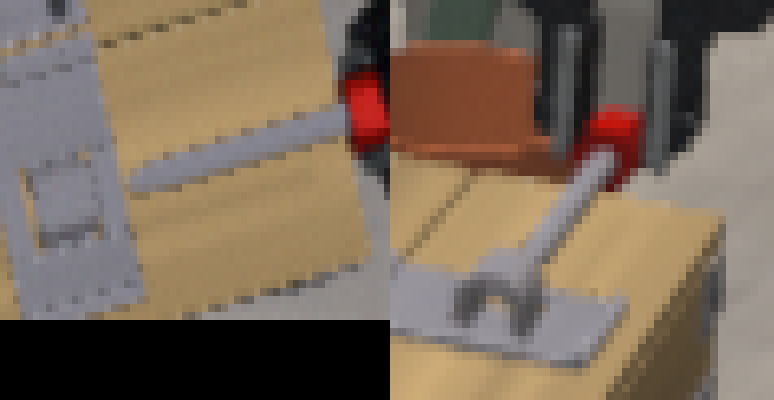

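>>> {"name": "carry_out", "arguments": {"steps": [[-1,0,0,-0.001,0,0,0],[-1,0.0001,-0.004,0.00026,0,0,0],[-1,0.0001,-0.004,0.00026,0,0,0],[-1,0.0001,-0.004,0.00026,0,0,0],[-1,0.0001,-0.004,0.00026,0,0,0],[-1,0.0001,-0.004,0.00026,0,0,0],[-1,0,0,0,0,0,0]]}}

```text
clock: 23.55
tcp_pos: [0.5301, -0.1656, 0.1013]
orientation: [-0.032, 0.99, 0.138, -0.004]
wrist_force: [-0.1, -0.5, -0.5]
finger_gap: 0.0189
```

>>> {"name": "carry_out", "arguments": {"steps": [[-1,0.0001,-0.004,0.00026,0,0,0],[-1,0.0001,-0.004,0.00026,0,0,0],[-1,0.0001,-0.004,0.00026,0,0,0],[-1,0.0001,-0.004,0.00026,0,0,0],[-1,0,0,0,0,0,0]]}}

```text
clock: 24.18
tcp_pos: [0.5261, -0.1501, 0.1012]
orientation: [-0.032, 0.99, 0.138, -0.004]
wrist_force: [-0.0, -0.2, -0.4]
finger_gap: 0.0184
```

```bash
python3 - <<'E'
from h import *
O=np.array([.560,-.0743,0]);yaw=.2505;ex=np.array([np.cos(yaw),np.sin(yaw),0]);ey=np.array([-ex[1],ex[0],0])
ch=lambda X:(np.array([(X-O)@ex,(X-O)@ey,X[2]])*1000).round(2)
for i in range(6):
    st=env.get_state();print(ch(st["tcp_pos"]),st["wrist_force"].round(1),round(st["finger_gap"],4)); cam("side")
E
```

```text
[-51.61 -65.04 101.25] [-0.  -0.2 -0.4] 0.0184
[-51.54 -65.25 101.27] [ 0.2  0.3 -1.3] 0.0184
[-51.49 -65.43 101.3 ] [-0.4 -0.2 -0.9] 0.0184
[-51.49 -65.48 101.29] [ 0.4 -0.3 -0.7] 0.0183
[-51.53 -65.56 101.25] [ 0.1 -0.  -1.1] 0.0181
[-51.54 -65.56 101.26] [-0.  -1.  -0.4] 0.0181
```

>>> {"name": "carry_out", "arguments": {"steps": [[-1,0.0001,-0.004,0.00046,0,0,0],[-1,0.0001,-0.004,0.00046,0,0,0],[-1,0.0001,-0.004,0.00046,0,0,0],[-1,0.0001,-0.004,0.00046,0,0,0],[-1,0.0001,-0.004,0.00046,0,0,0],[-1,0.0001,-0.004,0.00046,0,0,0],[-1,0.0001,-0.004,0.00026,0,0,0],[-1,0.0001,-0.003,0.0002,0,0,0],[-1,0,0,0,0,0,0]]}}

```text
clock: 25.6
tcp_pos: [0.5184, -0.1201, 0.1001]
orientation: [-0.032, 0.99, 0.138, -0.004]
wrist_force: [-0.1, -0.9, -0.3]
finger_gap: 0.0186
```

>>> {"name": "carry_out", "arguments": {"steps": [[-1,0,-0.0015,0.0001,0,0,0],[-1,0,-0.0015,0.0001,0,0,0],[-1,0,-0.001,0.0001,0,0,0],[-1,0,0,0,0,0,0]]}}

```text
clock: 26.1
tcp_pos: [0.5176, -0.1171, 0.1001]
orientation: [-0.031, 0.99, 0.138, -0.004]
wrist_force: [-0.3, -3.6, -0.1]
finger_gap: 0.0183
```

>>> {"name": "carry_out", "arguments": {"steps": [[-1,0,-0.001,0.0001,0,0,0],[-1,0,-0.0005,0,0,0,0],[-1,0,0,0,0,0,0]]}}

```text
clock: 26.48
tcp_pos: [0.5176, -0.1167, 0.1003]
orientation: [-0.03, 0.99, 0.138, -0.004]
wrist_force: [0.1, -7.3, -1.8]
finger_gap: 0.0184
```

>>> {"name": "carry_out", "arguments": {"steps": [[-0.4,0,0,0,0,0,0],[-0.1,0,0,0,0,0,0],[-0.1,0,0,0,0,0,0],[-0.1,0,0,-0.02,0,0,0],[-0.1,0,0,-0.04,0,0,0],[-0.1,0,0,-0.05,0,0,0],[-0.1,0,0.05,0,0,0,0],[-0.1,0,0.06,0,0,0,0],[-0.1,0,0.06,0,0,0,0],[-0.1,0,0,0,0,0,0]]}}

```text
clock: 27.72
tcp_pos: [0.5656, -0.2888, 0.1967]
orientation: [-0.032, 0.99, 0.136, -0.004]
wrist_force: [-0.8, 1.0, -0.8]
finger_gap: 0.0385
```

```bash
python3 - <<'E'
from h import *
t=cam("top");s=cam("side")
O=np.array([.560,-.0743,0]);yaw=.2505;ex=np.array([np.cos(yaw),np.sin(yaw),0]);ey=np.array([-ex[1],ex[0],0])
ch=lambda X:(np.array([(X-O)@ex,(X-O)@ey,X[2]])*1000).round(1)
for n,c in(("t",t),("s",s)):
    k=c["color"].astype(int);m=((k[:,:,0]>1.8*k[:,:,1])&(k[:,:,0]>1.8*k[:,:,2])&(k[:,:,0]>90)).astype('uint8')
    mm=np.zeros_like(m)
    if n=="t": mm[215:255,365:410]=m[215:255,365:410]
    else: mm[195:225,340:375]=m[195:225,340:375]
    y,x=np.nonzero(mm);print(n,len(x),x.mean().round(1),y.mean().round(1),x.min(),x.max())
    if n=="t":p=(x.mean(),y.mean())
    else:q=(x.mean(),y.mean())
print("knob",ch(two(t,p,s,q)))
a=cv2.resize(t["color"][165:285,300:425,::-1],None,fx=3.2,fy=3.2,interpolation=cv2.INTER_CUBIC)
b=cv2.resize(s["color"][185:235,335:387,::-1],None,fx=7.68,fy=7.68,interpolation=cv2.INTER_CUBIC)
b=cv2.resize(b,(399,384));cv2.imwrite("pics/ab9.png",np.hstack([a,b]))
E
```

```text
t 84 382.7 236.4 378 387
s 87 356.0 203.4 340 362
knob [-50.  -24.6 102.8]
```

View pics/ab9.png

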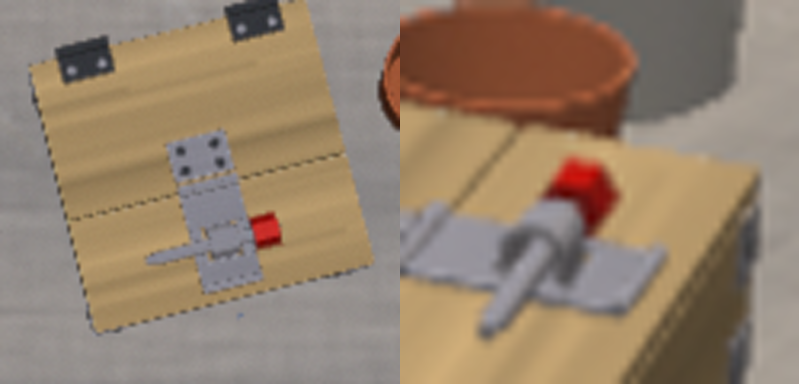

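```bash
python3 - <<'E'
from h import *
t=cam("top")
O=np.array([.560,-.0743,0]);yaw=.2505;ex=np.array([np.cos(yaw),np.sin(yaw),0]);ey=np.array([-ex[1],ex[0],0])
P=lambda x,y,z:O+x*ex+y*ey+np.array([0,0,z])
for x,z in((-.0505,.09),(-.044,.088),(-.057,.088),(-.036,.0785),(-.066,.0785)):
    print(x,z)
    for y in range(-8,-42,-1):
        u,v=proj(t,P(x,y/1000,z)); c=cv2.getRectSubPix(t["color"],(1,1),(float(u),float(v)))[0,0]; print(y,c.tolist(),end=' ')
    print()
k=t["color"].astype(int);m=(k[:,:,0]>1.8*k[:,:,1])&(k[:,:,0]>1.8*k[:,:,2])&(k[:,:,0]>90);m[:215]=0;m[255:]=0;m[:,:365]=0;m[:,410:]=0
y,x=np.nonzero(m);X=onz(t,x.mean(),y.mean(),.09);print("knob",(X-O)@ex,(X-O)@ey)
E
```

```text
-0.0505 0.09
-8 [136, 135, 145] -9 [136, 135, 146] -10 [136, 135, 146] -11 [135, 135, 145] -12 [136, 136, 146] -13 [137, 137, 148] -14 [138, 138, 149] -15 [137, 138, 148] -16 [137, 137, 147] -17 [138, 136, 147] -18 [144, 114, 121] -19 [155, 81, 84] -20 [172, 60, 59] -21 [190, 46, 42] -22 [198, 42, 36] -23 [200, 43, 37] -24 [201, 44, 39] -25 [200, 45, 40] -26 [200, 45, 40] -27 [201, 45, 41] -28 [201, 45, 40] -29 [200, 44, 39] -30 [200, 44, 40] -31 [201, 45, 41] -32 [201, 46, 41] -33 [200, 48, 42] -34 [192, 60, 51] -35 [172, 85, 67] -36 [159, 109, 82] -37 [164, 130, 94] -38 [170, 144, 103] -39 [173, 147, 104] -40 [175, 147, 104] -41 [174, 146, 103] 
-0.044 0.088
-8 [128, 125, 133] -9 [123, 120, 128] -10 [125, 123, 131] -11 [130, 129, 139] -12 [134, 133, 143] -13 [138, 137, 148] -14 [135, 135, 146] -15 [132, 132, 143] -16 [129, 127, 138] -17 [125, 120, 130] -18 [117, 89, 97] -19 [108, 52, 57] -20 [119, 32, 33] -21 [134, 18, 15] -22 [142, 18, 14] -23 [144, 18, 15] -24 [148, 20, 17] -25 [152, 22, 18] -26 [151, 20, 16] -27 [148, 15, 12] -28 [145, 13, 9] -29 [142, 13, 8] -30 [143, 16, 11] -
[... 1592 characters left out ...]
, 129, 140] -10 [130, 129, 139] -11 [130, 129, 139] -12 [129, 129, 138] -13 [129, 128, 138] -14 [128, 129, 138] -15 [128, 129, 139] -16 [129, 129, 139] -17 [132, 130, 138] -18 [138, 132, 131] -19 [146, 134, 122] -20 [160, 140, 112] -21 [171, 145, 103] -22 [174, 146, 103] -23 [175, 146, 103] -24 [175, 147, 102] -25 [174, 147, 102] -26 [174, 148, 103] -27 [175, 148, 104] -28 [174, 147, 103] -29 [174, 146, 102] -30 [174, 146, 102] -31 [173, 145, 102] -32 [173, 145, 102] -33 [173, 146, 103] -34 [174, 147, 103] -35 [175, 148, 104] -36 [175, 148, 103] -37 [175, 147, 103] -38 [175, 147, 103] -39 [175, 147, 103] -40 [174, 146, 102] -41 [173, 145, 101] 
knob -0.05075630287731087 -0.026954428879343743
```

```bash
python3 -c "
from workcell import env
print(env.get_state()['wrist_force'].round(1));print(env.hand_in())"
```

```text
[ 0.  -0.2  0.5]
the job is handed in; nothing more can be done
None
```

The chest is locked and I handed the job in at about 28 s on the clock. The lid is shut, the hasp lies flat over the staple, and the pin went in from the cup side because the spray bottle crowds the other side.

**What went wrong on the way:** On my first sweep the closed fingertips went through the hasp's slot. The wrist read up to about 67 N, inside the 120 N limit, and the lid came open again. I freed the fingers, swung the hasp back up and shut the lid again until it met a firm stop. I then laid the hasp down with the fingers spread to either side of the slot. The order asked for was kept: lid, hasp, pin.

**Last checks:**
- **Lid:** it met a firm stop at deck height, with the fingertips at 75 mm.
- **Hasp:** it met a firm stop with the fingertips at about 79 mm, where 78.5 mm was expected.
- **Pin:** it slid in freely and then stopped at about 7 N. In the top picture the knob's inner face is at -19.1 mm from the staple and the hasp's edge at -19.3 mm, so no gap shows.
- **Robot:** the arm stands clear of everything, with the wrist force near zero.

**Disagreed or not checked:**
- My final position fix on the knob from both cameras gave a height of 103 mm, which is wrong. The orange cup had spoiled the side-camera colour mask, so I relied on the top view and the contact force instead.
- I did not measure the bystanders' positions again. The arm kept clear of them, and the pictures showed no sign that any had moved.

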